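# Scan the long carton's label with the hand scanner

### The arm

A 7-joint arm with a two-finger parallel gripper is mounted at the origin on the work surface. World frame = base frame: x ahead of the robot, y to its left, z up, the work surface at z = 0. Lengths are in m, angles in rad, forces in N, time in s.
With the tool pointing down it reaches from about 0.4 to 0.85 m from the base axis. Payload 4.5 kg.
Tool frame: the origin (TCP) lies midway between the tips of the shut fingers; the grasp point (between the pads) lies 19 mm behind it; z points along the fingers, y is the line along which they close (so a half turn about z gives the same grasp; the last joint's range is limited). The gripper opens to 88 mm and grips with 3 to 60 N. Pads are 18 mm wide; open, the fingers measure 123 mm over their backs; the gripper's body (75 mm by 187 mm) begins 45 mm behind the grasp point.
Start: joints at [-1.107, 0.689, -0.195, 1.565, 0.157, 0.902, -0.215], TCP at [0.26, 0.568, 0.239] pointing down, gripper open.
Joint ranges: [-3.01, 3.01], [-0.46, 2.08], [-1.47, 1.51], [0.13, 2.56], [-1, 4.14], [0.04, 2.09], [-2.66, 2.66]. Speed limits (rad/s): [2.57, 2.57, 3.14, 3.14, 3.14, 3.14, 3.14].

### API

Orientations are given as a unit quaternion [x, y, z, w].
In Python, from plant import r gives the robot as it stands. The module is installed in compiled form; this text tells all that it offers.
- The arm moves only by the tool step_arm, never from a script. Its argument "series" is a list of rows, each a list of 7 numbers: the shift along the world's x, y, z in mm, then the turn, a rotation vector about the world's x, y, z in rad, then the closure, from 0 (fully open) to 1 (shut). A call has 1 to 20 rows; each row shifts and turns the commanded pose from where the row before left it; what a row does not reach is not made up. A row lasts 1/10 s, in which the tool goes at most 50 mm and 8.59 degrees, less where a joint would pass 70% of its speed; a pose out of reach is approached as far as the arm can. A call is refused whole if a number of a shift passes 50 or a number of a turn 0.15, either way. A call with a gripper value outside its range is refused whole. The fingers move at their own pace and stop on an object; "force" is the grip in N (left out, the last holds). Time passes only in rows, so rows that do not move let the fingers close. It gives the time, the measured TCP pose, the force, the opening and the grip force at its end, in the units of the state.
- r.get_state(): the state, without advancing time (a new reading comes with each control period).
- r.snapshot(name): name is "scene" or "side" or "wrist"; returns (picture, depth): 480x640x3 uint8, blue, green, red; 480x640 float32, m along the optical axis (not along the pixel's ray), 0 where there is no reading.
- r.get_calibration(name): a dict with "intrinsics" (3x3 intrinsics, pixels), "pose" (4x4, takes a point from camera to world coordinates). Camera axes: x right, y up, looking along -z (the intrinsics and any distortion apply to the point x, -y, -z); pixel columns grow to the right and rows downward; lengths in m; the calibration is good to about 2 mm. The wrist camera is an equidistant fisheye: a pixel r from the principal point sees the ray r / f radians off the axis. A picture is of the moment at which its call begins: read the wrist's pose just before it. get_calibration takes no time and is no camera call; for the wrist camera it gives the pose at the moment of the call.
- r.finish_job(): hands the job in; it is judged then, once.
The state is a dict: "clock": time; "q": joint angles; "qd": joint speeds; "joint_torque": joint torques, N m; "tool_pos": TCP position; "eef_rot": TCP orientation; "contact_force": force on the tool from outside, world axes, zero at the start; "moment": the same for the moment, N m; "opening": opening from 0.0 (shut) to 1.0 (fully open); "finger_force": force on a finger pad.
Only numpy, scipy, OpenCV 4.12 (cv2) and the standard library are available. Lean on these libraries where they do the work, as an engineer would, in place of code of your own. Each camera call takes 0.05 s, during which the arm holds its last target. There are 200 camera calls.

### The job

Lift the cordless hand scanner out of its charging stand and hold it ready to read the barcode on top of the long flat carton: window about 12 cm from the label, nose slanting down at about 45 degrees (steeper is fine), aimed at the middle of the code, with the scan line running along the code across all its bars. Finish while holding it there, steady and touching nothing but the gripper, and leave everything else on the bench where it lies.

Things in the scene. Friction and masses are not known exactly. Their poses are not given: they have to be found in the camera images.
- scanner: cordless pistol-shaped hand scanner, dark grey, 0.15 to 0.3 kg, standing handle down in its stand. Origin: centre of the handle's foot; z up the handle, x the way the window looks (the beam), y along its scan line. Handle 34 (x) x 30 (y) mm. Head: x -27 to 67, z 110 to 152 mm, 54 mm wide; nose bumper x 58 to 78, z 108 to 154, 62 mm wide. Trigger below the head, x to 33, z 77 to 112 mm.
- scan_window (a point): centre of the scanner's dark red window in the face of the nose, 79 mm ahead of (x) and 131 mm above (z) the scanner's origin; same axes as the scanner: x is the beam, going out of the window, y the direction of the scan line.
- scanner_head (a point): middle of the scanner's head, where it is best gripped across y by its flat parallel sides, from above: 12 mm ahead of (x) and 131 mm above (z) the scanner's origin, 21 mm below the head's flat top; 54 mm wide here. The window lies 67 mm ahead of it. Same axes as the scanner.
- stand: black charging stand screwed to the bench: foot plate 125 x 95 x 14 mm with an open-topped socket on it. Origin: under the socket's middle, at bench height; z up, x the way the docked scanner looks. Socket opening 38 x 34 mm, floor 14 and rim 57 mm above the bench: the handle stands 43 mm deep in it with 2 mm of play all round, not locked, and draws out straight up.
- long_carton: the long flat cardboard carton, 100 (x) x 240 (y) x 50 (z) mm, 0.6 kg, lying loose on the bench. Origin: centre of its underside. It may lie in any of three places in front of the robot; the other two hold the square and the tall carton.
- long_label (a point): middle of the barcode label on top of the long flat carton, 55 mm to +y of the carton's middle, on its top face (50 mm up). Label 70 (x) x 100 (y) mm, code 50 x 78 mm; the single bars run along x and follow one another along y, so the scan line must lie along y. Same axes as the carton, z up.
- square_carton: bystander: square brown carton 160 x 160 x 85 mm with its own barcode label on top. Origin: centre of its underside.
- tall_carton: bystander: small tall brown carton 110 x 130 x 105 mm with its own barcode label on top. Origin: centre of its underside.
- tape_roll: bystander: roll of brown packing tape lying flat, 104 mm across, 48 mm high. Origin: centre of its underside.
- spool: bystander: grey spool standing on its flange, 100 mm across, 60 mm high. Origin: centre of its underside.
- tape_gun: bystander: hand tape dispenser lying on its side, about 150 x 180 x 53 mm. Origin: under the middle of its tape roll.
- staple_box: bystander: small box of staples 45 x 75 x 28 mm, lying loose on the square carton's top. Origin: centre of its underside.

How it is judged:
On the way:
1. the scanner has been lifted clear out of its stand in the gripper (z of scanner in the frame of stand above 0.065 m and contact force between the fingers and scanner above 1 N and contact force between scanner and stand below 0.2 N), for 0.2 s.
At the end, for the whole second after the job is handed in: Gripped scanner at rest, foot >30 mm up, out of the stand, touching nothing else (<0.2 N); beam at least 27 deg below level; middle of the long carton's label 70-190 mm ahead of the window and within 20 mm of the beam axis along and across the scan line; scan line within 20 deg of the code's length (contact force between the fingers and scanner above 1 N and height (world z) of scanner above 0.03 m and z of scanner in the frame of stand above 0.03 m and angle between scan_window's own x axis and vertical above 2.05 rad and x of long_label in the frame of scan_window between 0.07 and 0.19 m and y of long_label in the frame of scan_window between -0.02 and 0.02 m and z of long_label in the frame of scan_window between -0.02 and 0.02 m and angle between the y axis of scan_window and the y axis of long_label, either way round below 0.35 rad and linear speed of scanner below 0.02 m/s and angular speed of scanner below 0.15 rad/s and contact force between scanner and stand below 0.2 N and contact force between scanner and long_carton below 0.2 N and contact force between scanner and square_carton below 0.2 N and contact force between scanner and tall_carton below 0.2 N and contact force between scanner and tape_roll below 0.2 N and contact force between scanner and spool below 0.2 N and contact force between scanner and tape_gun below 0.2 N and contact force between scanner and staple_box below 0.2 N); the arm keeps its last pose, push and grip.
It fails at once if a carton is shifted by more than 30 mm (distance of any of long_carton, square_carton, tall_carton from where it was at the start of the episode above 0.03 m).
It fails at once if another thing on the bench is shifted by more than 30 mm (distance of any of tape_roll, spool, tape_gun, staple_box from where it was at the start of the episode above 0.03 m).
It also fails if it takes over 35 s, if anything falls off the work surface, if the arm or the gripper's body presses on something with over 40 N, if the wrist force passes 120 N, or if a joint passes its speed limit or range.

## Working session

There is one attempt and no reset: what is moved stays moved. The work goes in short steps, Python scripts to look and compute and a tool call to move; the robot and the scene stay as the last step left them, time stands still between calls to the robot, and variables do not carry over. Pictures are saved under pics/ and viewed, at most 10 in all, crops included, and the job is handed in when it is done.

Besides the shell and the picture viewer there is one more tool, called after "Request:" as a command line: name --pt "numbers of a row" for each row, then --argument value for the rest. step_arm: Moves the arm, as the interface text tells. Its arguments: {"type":"object","properties":{"series":{"type":"array"},"force":{"type":"number"}},"required":["series"]}

```bash
mkdir -p pics
python3 - <<'E'
from plant import r
import cv2,numpy as np
print(r.get_state())
for n in("scene","side"):
    p,d=r.snapshot(n); cv2.imwrite(f"pics/{n}0.png",p); np.savez(f"pics/{n}0.npz",p=p,d=d); c=r.get_calibration(n); print(n,c)
E
```

```text
{'clock': 0.0, 'q': array([-1.10723307,  0.68994586, -0.19451209,  1.56634503,  0.15735035,
        0.90250718, -0.21511553]), 'qd': array([ 1.87458548e-04,  7.09915416e-05, -2.55772128e-04,  1.17751734e-03,
        1.59899417e-03,  1.66744600e-03,  8.04814825e-04]), 'joint_torque': array([ 1.07655669e-04, -5.27546203e+01, -1.26692399e+00, -1.53429937e+01,
       -5.26827865e-02,  6.49723137e-03,  1.51770973e-04]), 'tool_pos': array([0.2602054 , 0.56756484, 0.23793353]), 'eef_rot': array([ 2.13183443e-01,  9.77011772e-01, -8.98264062e-04, -1.05483575e-04]), 'contact_force': array([-0.04747309,  0.21924818,  0.02231718]), 'moment': array([-0.01084104,  0.03859784,  0.00922939]), 'finger_force': 0.0, 'opening': 1.0030313517111529}
scene {'intrinsics': array([[557.39938888,   0.        , 314.9284485 ],
       [  0.        , 557.39938888, 228.72917303],
       [  0.        ,   0.        ,   1.        ]]), 'pose': array([[ 0.62707265, -0.47066465,  0.62068887,  1.27044617],
       [ 0.7789278 ,  0.3862065 , -0.49408099, -0.57358676],
       [-0.00716762,  0.79329649,  0.60879332,  0.82236026],
       [ 0.        ,  0.        ,  0.        ,  1.        ]])}
side {'intrinsics': array([[433.39172846,   0.        , 325.9013136 ],
       [  0.        , 433.39172846, 243.40724409],
       [  0.        ,   0.        ,   1.        ]]), 'pose': array([[ 0.9985351 ,  0.02425637, -0.04836617,  0.46760945],
       [-0.05262032,  0.64349136, -0.76364257, -0.76061683],
       [ 0.01260002,  0.76506895,  0.64382509,  0.76437717],
       [ 0.        ,  0.        ,  0.        ,  1.        ]])}
```

View pics/scene0.png

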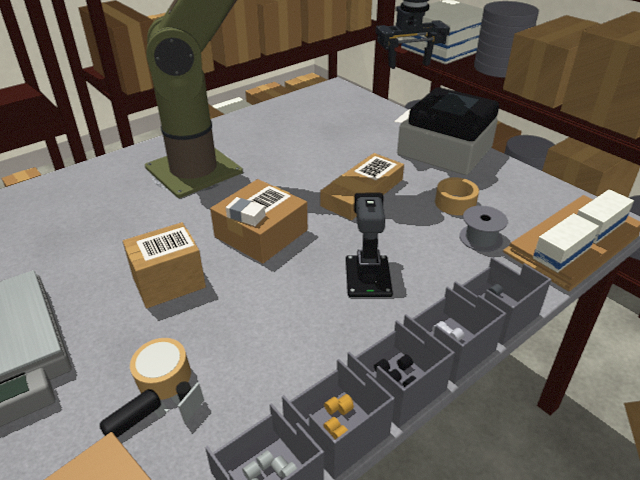

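View pics/side0.png

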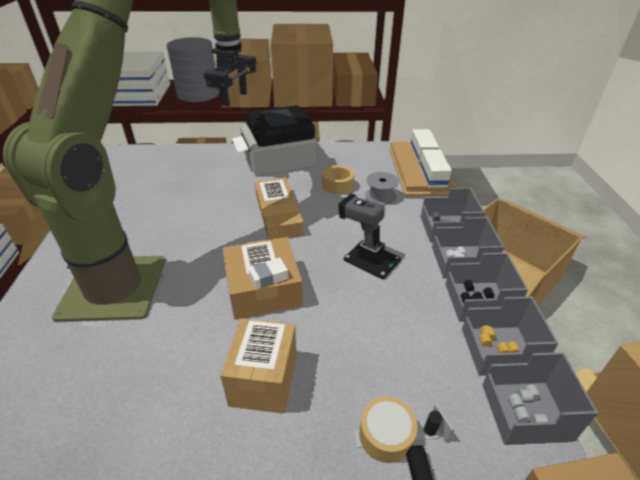

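The scene picture shows the scanner in its stand at (370,230), with its nose away from that camera. The long carton is at (365,180), label at its far end (377,167). The side view shows the nose pointing left at (348,207) and the label at (273,190).

```bash
cat > h.py <<'E'
import numpy as np,cv2
def cloud(d,c):
    K,T=c["intrinsics"],c["pose"]; v,u=np.indices(d.shape)
    P=np.stack([(u-K[0,2])/K[0,0]*d,-(v-K[1,2])/K[1,1]*d,-d],-1)
    return P@T[:3,:3].T+T[:3,3]
E
python3 - <<'E'
from plant import r
from h import *
A=[]
for n in("scene","side"):
    f=np.load(f"pics/{n}0.npz");W=cloud(f["d"],r.get_calibration(n));p=f["p"].astype(int);ok=f["d"]>0
    x,y,z=W[...,0],W[...,1],W[...,2]; sat=p.max(-1)-p.min(-1)
    reg=lambda m:(m&ok)
    print(n)
    def rect(name,m):
        q=W[m]; 
        if len(q)<10: print(name,"few");return
        rc=cv2.minAreaRect(q[:,:2].astype(np.float32)); b=cv2.boxPoints(rc)
        print(name,len(q),"c",np.round(rc[0],4),"size",np.round(rc[1],4),"ang",round(rc[2],1),"z",np.round(np.median(q[:,2]),4)); print(np.round(b,3).tolist())
    box=ok&(x>.2)&(x<.62)&(y>.12)&(y<.5)
    top=box&(abs(z-.05)<.006)&((sat>40)|(p.min(-1)>150)|(p.max(-1)<90))
    k,l,st,ce=cv2.connectedComponentsWithStats(top.astype(np.uint8))
    for i in range(1,k):
        if st[i,4]>150:
            rect(f"top50 {st[i]}",l==i)
            rect(" label",cv2.morphologyEx(((l==i)&(p.min(-1)>150)).astype(np.uint8),cv2.MORPH_CLOSE,np.ones((3,3)))>0)
    hd=ok&(x>.4)&(x<.85)&(y>-.1)&(y<.4)&(z>.157)&(z<.185)
    rect("head>157",hd); rect("headtop flat",hd&(abs(z-.166)<.004))
    st_=ok&(x>.45)&(x<.9)&(y>-.1)&(y<.4)&(abs(z-.014)<.006)&(p.max(-1)<60)
    rect("foot",st_); rect("rim",ok&(x>.45)&(x<.9)&(y>-.1)&(y<.4)&(abs(z-.057)<.004)&(p.max(-1)<70))
    # other tall things
    for nm,lo,hi,m in(("sq",.08,.09,(y<.3)&(y>-.2)&(x>.2)&(x<.65)),("printer",.1,.3,(y>.4)&(y<.8)&(x>.1)&(x<.9)&(z<.22))):
        rect(nm,ok&(z>lo)&(z<hi)&m)
E
```

```text
scene
top50 [ 321  153   83   53 1744] 1744 c [0.3878 0.2885] size [0.1059 0.2447] ang 12.1 z 0.0502
[[0.3100000023841858, 0.3970000147819519], [0.3619999885559082, 0.15800000727176666], [0.4650000035762787, 0.18000000715255737], [0.414000004529953, 0.4189999997615814]]
 label 321 c [ 0.7521 -0.1278] size [0.1774 1.3557] ang 41.8 z 0.0508
[[0.23399999737739563, 0.3179999887943268], [1.1380000114440918, -0.6919999718666077], [1.2699999809265137, -0.5740000009536743], [0.3659999966621399, 0.4359999895095825]]
top50 [437 178  42  24 354] 354 c [0.5737 0.4359] size [0.0913 0.1092] ang 1.0 z 0.0477
[[0.5270000100135803, 0.49000000953674316], [0.5289999842643738, 0.38100001215934753], [0.6200000047683716, 0.38199999928474426], [0.6179999709129333, 0.4909999966621399]]
 label few
head>157 746 c [0.6105 0.0984] size [0.0603 0.1031] ang 53.1 z 0.1635
[[0.5509999990463257, 0.10499999672174454], [0.6340000033378601, 0.0430000014603138], [0.6700000166893005, 0.09200000017881393], [0.5870000123977661, 0.15299999713897705]]
headtop flat 483 c [0.612  0.0974] size [0.0544 0.1003] ang 51.5 z 0.1653

[... 2657 characters left out ...]
1 0.2103] size [0.3436 0.0613] ang 71.6 z 0.0563
[[0.597000002861023, 0.05700000002980232], [0.6549999713897705, 0.03799999877810478], [0.7639999985694885, 0.36399999260902405], [0.7049999833106995, 0.382999986410141]]
sq 2648 c [0.4688 0.0044] size [0.3769 0.165 ] ang 12.4 z 0.0846
[[0.2669999897480011, 0.04399999976158142], [0.3019999861717224, -0.11699999868869781], [0.6710000038146973, -0.035999998450279236], [0.6349999904632568, 0.12600000202655792]]
printer 2587 c [0.5879 0.5796] size [0.2426 0.6785] ang 79.0 z 0.1472
[[0.23199999332427979, 0.5249999761581421], [0.8980000019073486, 0.3959999978542328], [0.9440000057220459, 0.6340000033378601], [0.27799999713897705, 0.7630000114440918]]
```

Request:
step_arm --pt "22.5 -30 1 0 0 -0.0157 0" --pt "22.5 -30 1 0 0 -0.0157 0" --pt "22.5 -30 1 0 0 -0.0157 0" --pt "22.5 -30 1 0 0 -0.0157 0" --pt "22.5 -30 1 0 0 -0.0157 0" --pt "22.5 -30 1 0 0 -0.0157 0" --pt "22.5 -30 1 0 0 -0.0157 0" --pt "22.5 -30 1 0 0 -0.0157 0" --pt "22.5 -30 1 0 0 -0.0157 0" --pt "22.5 -30 1 0 0 -0.0157 0" --pt "22.5 -30 1 0 0 -0.0157 0" --pt "22.5 -30 1 0 0 -0.0157 0" --pt "22.5 -30 1 0 0 -0.0157 0" --pt "22.5 -30 1 0 0 -0.0157 0" --pt "22.5 -30 1 0 0 -0.0157 0" --pt "22.5 -30 1 0 0 -0.0157 0" --pt "0 0 0 0 0 0 0" --pt "0 0 0 0 0 0 0"

```text
clock: 1.9
tool_pos: [0.6203, 0.0873, 0.2541]
eef_rot: [0.335, 0.942, -0.0, -0.001]
contact_force: [0.1, 0.9, 0.2]
opening: 1.001
finger_force: 0.0
```

Run:
```python
from plant import r
from h import *
s=r.get_state(); print(s["tool_pos"],s["eef_rot"],s["q"].round(2),s["clock"])
c=r.get_calibration("wrist"); print(c)
p,d=r.snapshot("wrist"); cv2.imwrite("pics/w1.png",p); np.savez("pics/w1.npz",p=p,d=d,K=c["intrinsics"],T=c["pose"])
# refine from first views
for n in("scene","side"):
    f=np.load(f"pics/{n}0.npz");W=cloud(f["d"],r.get_calibration(n));q=f["p"];ok=f["d"]>0
    x,y,z=W[...,0],W[...,1],W[...,2]
    m=ok&(np.hypot(x-.63,y-.08)<.11)&(abs(z-.014)<.005)&(q.max(-1)<70)
    m=cv2.morphologyEx(m.astype(np.uint8),cv2.MORPH_OPEN,np.ones((3,3)))>0
    rc=cv2.minAreaRect(W[m][:,:2].astype(np.float32)); print(n,"foot",m.sum(),rc,cv2.boxPoints(rc).round(3).tolist())
```

```text
[0.62028747 0.08725855 0.25410287] [ 3.34916216e-01  9.42247730e-01 -2.00499615e-04 -5.51049031e-04] [-0.11  0.67 -0.18  1.54  0.14  0.94  0.55] 1.9
{'intrinsics': array([[371.64829954,   0.        , 315.68336807],
       [  0.        , 371.64829954, 237.3074929 ],
       [  0.        ,   0.        ,   1.        ]]), 'pose': array([[ 6.30740394e-01, -7.37085831e-01, -2.42633535e-01,
         5.57294131e-01],
       [ 7.75993666e-01,  5.98864931e-01,  1.97976325e-01,
         1.39355435e-01],
       [-6.20828796e-04, -3.13153751e-01,  9.49702239e-01,
         4.00080132e-01],
       [ 0.00000000e+00,  0.00000000e+00,  0.00000000e+00,
         1.00000000e+00]])}
scene foot 981 ((0.6426253914833069, 0.07101258635520935), (0.09308817982673645, 0.1204647421836853), 50.43975067138672) [[0.5669999718666077, 0.0729999989271164], [0.6589999794960022, -0.003000000026077032], [0.718999981880188, 0.0689999982714653], [0.6259999871253967, 0.14499999582767487]]
side foot 613 ((0.6416764855384827, 0.06884319335222244), (0.09539582580327988, 0.11966649442911148), 50.79261016845703) [[0.5649999976158142, 0.07000000029802322], [0.6579999923706055, -0.006000000052154064], [0.7179999947547913, 0.06800000369548798], [0.625, 0.14399999380111694]]
```

View pics/w1.png

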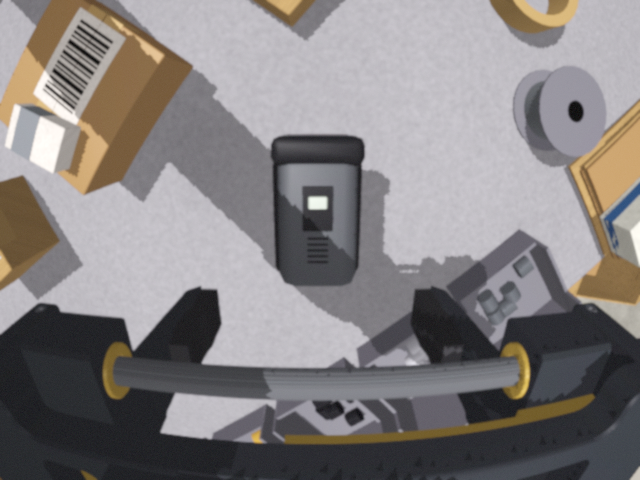

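The wrist view shows the head from above, almost square in the picture: nose bumper at columns 272–364, row 150, rear edge at row 283.

Run:
```python
from h import *
f=np.load("pics/w1.npz");K,T=f["K"],f["T"]
def ray(u,v,z):
    a=(u-K[0,2])/K[0,0];b=(v-K[1,2])/K[1,1];t=np.hypot(a,b);s=np.sin(t)/t
    d=T[:3,:3]@np.array([a*s,-b*s,-np.cos(t)]); o=T[:3,3]; return o+d*(z-o[2])/d[2]
for n,z,pts in(("top sides",.166,[(278,200),(362,200),(280,270),(358,270)]),("rear",.166,[(318,283)]),("nose",.168,[(273,150),(364,150),(318,137)])):
    print(n,[ray(u,v,z).round(4)[:2].tolist() for u,v in pts])
L=[ray(u,v,.160)for u,v in[(278,200),(280,270)]]; 
# silhouette by depth
d=f["d"]; v,u=np.indices(d.shape); a=(u-K[0,2])/K[0,0];b=(v-K[1,2])/K[1,1];t=np.hypot(a,b)
s=np.sin(t)/t; P=np.stack([a*s,-b*s,-np.cos(t)],-1)*(d/np.cos(t))[...,None]
W=P@T[:3,:3].T+T[:3,3]
m=(d>0)&(abs(W[...,2]-.1665)<.006)&(np.hypot(W[...,0]-.61,W[...,1]-.1)<.1)&(v<290)
q=W[m]; rc=cv2.minAreaRect(q[:,:2].astype(np.float32)); print(m.sum(),np.median(q[:,2]),rc,cv2.boxPoints(rc).round(4).tolist())
h=np.radians(140.6);ax=np.array([np.cos(h),np.sin(h)]);C=np.array([.6203,.0873])
e=(q[:,:2]-C)@np.c_[ax,[-ax[1],ax[0]]]; print("rel TCP along/side",np.percentile(e,[1,99],axis=0))
for lo in(-20,0,20,40,55): k=(e[:,0]>lo/1e3)&(e[:,0]<lo/1e3+.015); print(lo,e[k,1].min() if k.any() else 0,e[k,1].max() if k.any() else 0)
```

```text
top sides [[0.582, 0.0877], [0.6163, 0.1299], [0.62, 0.0566], [0.6538, 0.0982]]
rear [[0.6441, 0.0707]]
nose [[0.5553, 0.1065], [0.5911, 0.1506], [0.5669, 0.1332]]
9964 0.16412102921009747 ((0.6069491505622864, 0.10038262605667114), (0.05789930000901222, 0.10160353779792786), 50.5665397644043) [[0.5493000149726868, 0.11029999703168869], [0.6277999877929688, 0.04580000042915344], [0.6646000146865845, 0.09049999713897705], [0.5860999822616577, 0.1550000011920929]]
rel TCP along/side [[-0.02911045 -0.02672777]
 [ 0.0668703   0.02340905]]
-20 -0.027371733675207507 0.02433012483704466
0 -0.02726410108873005 0.02313583182062657
20 -0.025938351157965958 0.02266527370258421
40 -0.02825229998004076 0.024728072573795046
55 -0.030609929614290442 0.027290385413170495
```

Request:
step_arm --pt "-1 3 -18 0 0 0 0" --pt "0 0 -18 0 0 0 0" --pt "0 0 -18 0 0 0 0" --pt "0 0 -18 0 0 0 0" --pt "0 0 -18 0 0 0 0" --pt "0 0 -18 0 0 0 0" --pt "0 0 -12 0 0 0 0" --pt "0 0 -8 0 0 0 0" --pt "0 0 0 0 0 0 0" --pt "0 0 0 0 0 0 1" --pt "0 0 0 0 0 0 1" --pt "0 0 0 0 0 0 1" --pt "0 0 0 0 0 0 1" --pt "0 0 0 0 0 0 1" --pt "0 0 0 0 0 0 1" --pt "0 0 0 0 0 0 1" --pt "0 0 0 0 0 0 1" --force 40

```text
clock: 3.65
tool_pos: [0.6196, 0.0911, 0.1271]
eef_rot: [0.334, 0.943, 0.0, 0.0]
contact_force: [-0.2, -1.0, 4.1]
opening: 0.609
finger_force: 40.0
```

Request:
step_arm --pt "0 0 6 0 0 0 1" --pt "0 0 10 0 0 0 1" --pt "0 0 12 0 0 0 1" --pt "0 0 12 0 0 0 1" --pt "0 0 14 0 0 0 1" --pt "0 0 16 0 0 0 1" --pt "0 0 18 0 0 0 1" --pt "0 0 18 0 0 0 1" --pt "0 0 18 0 0 0 1" --pt "0 0 18 0 0 0 1" --pt "0 0 18 0 0 0 1" --pt "0 0 10 0 0 0 1" --pt "0 0 0 0 0 0 1" --pt "0 0 0 0 0 0 1"

```text
clock: 5.05
tool_pos: [0.619, 0.0911, 0.2965]
eef_rot: [0.334, 0.943, -0.0, -0.0]
contact_force: [-0.8, -0.1, -3.0]
opening: 0.612
finger_force: 39.9
```

Run:
```python
from plant import r
from h import *
from scipy.spatial.transform import Rotation as R
s=r.get_state(); print(s["tool_pos"],s["eef_rot"],s["contact_force"],s["finger_force"],s["q"].round(2))
p,d=r.snapshot("wrist"); cv2.imwrite("pics/w2.png",p[100:400,150:500])
Rt=R.from_quat(s["eef_rot"]); M=Rt.as_matrix(); P=np.array(s["tool_pos"])
for n in("scene","side"):
    p,d=r.snapshot(n); np.savez(f"pics/{n}2.npz",p=p,d=d); W=cloud(d,r.get_calibration(n))
    q=(W-P)@M  # tool frame
    if n=="side": cv2.imwrite("pics/s2.png",cv2.resize(p[80:300,240:500],None,fx=2,fy=2))
    m=(d>0)&(abs(q[...,0]-.02)<.1)&(abs(q[...,1])<.04)&(q[...,2]>-.05)&(q[...,2]<.14)&(p.max(-1)<120)
    t=q[m]; print(n,m.sum(),"x",np.percentile(t[:,0],[1,99]).round(4))
    h=t[t[:,2]>.04]; print(" handle x",np.percentile(h[:,0],[1,50,99]).round(4)," y",np.percentile(h[:,1],[1,99]).round(4)," foot z",np.percentile(h[:,2],99).round(4))
    for a in(.05,.07,.09): k=h[(h[:,2]>a)&(h[:,2]<a+.02)]; print("  ",a,len(k),np.percentile(k[:,0],[2,98]).round(4),np.percentile(k[:,1],[2,98]).round(4)) if len(k)>5 else 0
    n_=t[t[:,0]>.04]; print(" nose x max",np.percentile(n_[:,0],[98,99.5]).round(4),"y",np.percentile(n_[:,1],[1,99]).round(4),"z",np.percentile(n_[:,2],[1,99]).round(4))
# goal
y=np.radians(12.1); lab=np.array([.388,.2877,.05])+.055*np.array([-np.sin(y),np.cos(y),0])
hd=np.array([-np.cos(y),-np.sin(y),0]); beam=(hd-np.array([0,0,1]))/2**.5
sy=np.cross([0,0,1],hd); sz=np.cross(beam,sy); G=np.c_[beam,-sy,-sz]  # tool x=beam,z=-sz
win=lab-.125*beam; head=win-.067*beam; tcp=head+.019*G[:,2]
print("label",lab,"head",head,"tcp goal",tcp,"foot centre",head-.012*beam-.131*sz)
print("d mm",(tcp-P)*1e3,"yaw turn then pitch: tool heading now",np.degrees(np.arctan2(M[1,0],M[0,0])),"rotvec total",(R.from_matrix(G)*Rt.inv()).as_rotvec(),"sy",sy)
```

```text
[0.61901559 0.09107381 0.29647225] [ 3.33927357e-01  9.42598755e-01 -1.82188966e-04 -2.73944720e-04] [-0.80969502 -0.07349756 -2.9762133 ] 39.94941512133664 [-0.12  0.63 -0.19  1.49  0.13  1.03  0.56]
scene 2220 x [-0.0403  0.0542]
 handle x [-0.0415 -0.0357 -0.0214]  y [-0.0165  0.0132]  foot z 0.1065
   0.05 142 [-0.0389 -0.0309] [-0.0159  0.0123]
   0.07 144 [-0.04  -0.027] [-0.0162  0.0125]
   0.09 109 [-0.0415 -0.0153] [-0.0167  0.0127]
 nose x max [0.0565 0.0574] y [-0.0263  0.0306] z [-0.0356 -0.0212]
side 1523 x [-0.0398  0.0594]
 handle x [-0.0408 -0.0301 -0.0068]  y [-0.0186  0.012 ]  foot z 0.107
   0.05 118 [-0.0384 -0.0082] [-0.0179  0.0084]
   0.07 124 [-0.0397 -0.0098] [-0.0186  0.0097]
   0.09 103 [-0.0409 -0.0091] [-0.018   0.0109]
 nose x max [0.0621 0.0632] y [-0.0339 -0.0239] z [-0.029   0.0096]
label [0.37647098 0.34147808 0.05      ] head [0.50921923 0.36993684 0.1857645 ] tcp goal [0.52235578 0.37275307 0.17232947] foot centre [0.60808903 0.39113268 0.1016188 ]
d mm [ -96.6598086   281.67925893 -124.14277203] yaw turn then pitch: tool heading now 140.98534330294746 rotvec total [-0.18830923 -0.78916029  0.8447275 ] sy [ 0.20961856 -0.97778324  0.        ]
```

View pics/s2.png

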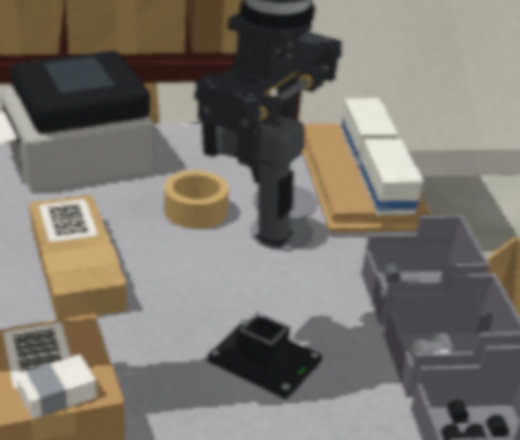

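Scanner is out of the stand and hanging in the gripper, slightly tipped nose down, with the stand empty below. Turning and carrying it high above the carton, then pitching.

Request:
step_arm --pt "-9.7 28.2 0 0 0 0.0892 1" --pt "-9.7 28.2 0 0 0 0.0892 1" --pt "-9.7 28.2 0 0 0 0.0892 1" --pt "-9.7 28.2 0 0 0 0.0892 1" --pt "-9.7 28.2 0 0 0 0.0892 1" --pt "-9.7 28.2 0 0 0 0.0892 1" --pt "-9.7 28.2 0 0 0 0.0892 1" --pt "-9.7 28.2 0 0 0 0.0892 1" --pt "-9.7 28.2 0 0 0 0.0892 1" --pt "-9.7 28.2 0 0 0 0.0892 1" --pt "0 0 0 0.0165 -0.0768 0 1" --pt "0 0 0 0.0165 -0.0768 0 1" --pt "0 0 0 0.0165 -0.0768 0 1" --pt "0 0 0 0.0165 -0.0768 0 1" --pt "0 0 0 0.0165 -0.0768 0 1" --pt "0 0 0 0.0165 -0.0768 0 1" --pt "0 0 0 0.0165 -0.0768 0 1" --pt "0 0 0 0.0165 -0.0768 0 1" --pt "0 0 0 0.0165 -0.0768 0 1" --pt "0 0 0 0.0165 -0.0768 0 1"

```text
clock: 7.2
tool_pos: [0.5285, 0.3707, 0.2965]
eef_rot: [-0.097, 0.937, 0.028, 0.335]
contact_force: [1.2, 0.6, -3.1]
opening: 0.612
finger_force: 40.0
```

```bash
cat > chk.py <<'E'
from plant import r
from h import *
import sys
from scipy.spatial.transform import Rotation as R
s=r.get_state(); print(s["tool_pos"],s["eef_rot"],s["contact_force"],s["finger_force"],s["q"].round(2),s["clock"])
M=R.from_quat(s["eef_rot"]).as_matrix(); P=np.array(s["tool_pos"]); print("tool axes cols",M.round(3).tolist())
lab=np.array([.3765,.3415,.05])
for n in("scene","side"):
    p,d=r.snapshot(n); cv2.imwrite(f"pics/{n}{sys.argv[1]}.png",p); W=cloud(d,r.get_calibration(n)); q=(W-P)@M; ok=d>0
    pr=W[ok&(W[...,2]>.1)&(W[...,2]<.25)&(W[...,1]>.46)&(W[...,1]<.8)&(W[...,0]>.1)&(W[...,0]<.55)&(np.linalg.norm(W-P,axis=-1)>.2)]
    if len(pr): print(n,"printer y min",np.percentile(pr[:,1],1).round(3),"z max",np.percentile(pr[:,2],99).round(3))
    m=ok&(abs(q[...,1])<.036)&(q[...,0]>-.06)&(q[...,0]<.09)&(q[...,2]>-.05)&(q[...,2]<.13)&(p.max(-1)<130)
    t=q[m]; h=t[(t[:,2]>.035)]
    print(n,len(t),"foot zmax",np.percentile(h[:,2],98).round(4) if len(h)>9 else "")
    for a in(.03,.045,.06,.075,.09):
        k=h[abs(h[:,2]-a-.0075)<.0075]
        if len(k)>8: print("  z",a,len(k),"x",np.percentile(k[:,0],[3,97]).round(4),"y",np.percentile(k[:,1],[3,97]).round(4))
    k=t[t[:,0]>.035]; print("  nose",len(k),"x",np.percentile(k[:,0],[97,99.5]).round(4),"y",np.percentile(k[:,1],[2,98]).round(4),"z",np.percentile(k[:,2],[2,98]).round(4)) if len(k)>8 else 0
for t,hx in((0,-.005),(.06,-.005)):
    b=M@[np.cos(t),0,np.sin(t)]; sz=M@[np.sin(t),0,-np.cos(t)]; w=P+M@[hx,0,-.019]+.067*b; v=lab-w
    print("tilt",t,"below level deg",np.degrees(np.arcsin(-b[2])).round(1),"label in window mm: x",(v@b*1e3).round(1),"y",(v@-M[:,1]*1e3).round(1),"z",(v@sz*1e3).round(1),"shift for 125,0,0:",((v-.125*b)*1e3).round(1))
E
python3 chk.py 3
```

```text
[0.52847888 0.37070374 0.29645701] [-0.09671928  0.93694052  0.02799292  0.33467035] [ 1.18487519  0.60812676 -3.1438543 ] 39.95022163930116 [-1.12  0.54  0.35  2.07  1.53  0.23 -0.55] 7.2
tool axes cols [[-0.757, -0.2, 0.622], [-0.163, 0.98, 0.117], [-0.633, -0.012, -0.774]]
scene printer y min 0.512 z max 0.156
scene 1825 foot zmax 0.1066
  z 0.03 87 x [-0.0369 -0.0038] y [-0.0177  0.0093]
  z 0.045 133 x [-0.038  -0.0068] y [-0.0178  0.0112]
  z 0.06 118 x [-0.038  -0.0082] y [-0.019   0.0088]
  z 0.075 120 x [-0.0397 -0.0086] y [-0.018   0.0067]
  z 0.09 120 x [-0.0406 -0.0103] y [-0.0184  0.0069]
  nose 249 x [0.0642 0.0671] y [-0.033   0.0077] z [-0.0349  0.0093]
side printer y min 0.511 z max 0.155
side 978 foot zmax 0.1049
  z 0.03 49 x [-0.0338 -0.0012] y [-0.0203 -0.0039]
  z 0.045 63 x [-0.0352 -0.0011] y [-0.0185 -0.0086]
  z 0.06 62 x [-0.0353 -0.0044] y [-0.0185 -0.0072]
  z 0.075 60 x [-0.0372 -0.0056] y [-0.0195 -0.0045]
  z 0.09 58 x [-0.0383 -0.0064] y [-0.0189 -0.0074]
  nose 254 x [0.0675 0.0693] y [-0.034   0.0209] z [-0.0354  0.0062]
tilt 0 below level deg 39.2 label in window mm: x 213.7 y -4.8 z -112.0 shift for 125,0,0: [   1.4    3.4 -142.9]
tilt 0.06 below level deg 42.7 label in window mm: x 219.9 y -4.8 z -94.9 shift for 125,0,0: [  -6.     2.  -134.2]
```

View pics/side3.png

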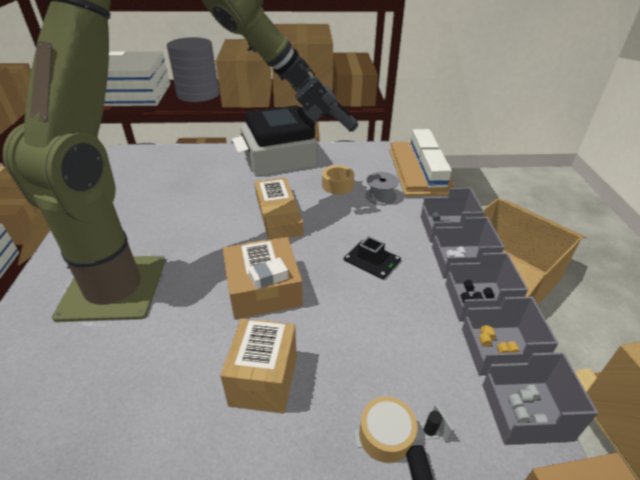

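Request:
step_arm --pt "-0.5 0.2 -13 0 0 0 1" --pt "-0.5 0.2 -13 0 0 0 1" --pt "-0.5 0.2 -13 0 0 0 1" --pt "-0.5 0.2 -13 0 0 0 1" --pt "-0.5 0.2 -13 0 0 0 1" --pt "-0.5 0.2 -13 0 0 0 1" --pt "-0.5 0.2 -13 0 0 0 1" --pt "-0.5 0.2 -13 0 0 0 1" --pt "-0.5 0.2 -13 0 0 0 1" --pt "-0.5 0.2 -13 0 0 0 1" --pt "0 0 -3 0 0 0 1" --pt "0 0 0 0 0 0 1" --pt "0 0 0 0 0 0 1" --pt "0 0 0 0 0 0 1" --pt "0 0 0 0 0 0 1"

```text
clock: 8.8
tool_pos: [0.5251, 0.3721, 0.1651]
eef_rot: [-0.095, 0.937, 0.028, 0.335]
contact_force: [-0.3, -0.2, -2.3]
opening: 0.607
finger_force: 39.9
```

```bash
sed -i 's/(.06,-.005)/(.065,-.002)/' chk.py; python3 chk.py 4
python3 - <<'E'
import cv2
a=cv2.imread("pics/scene4.png")[80:280,260:520];b=cv2.imread("pics/side4.png")[80:280,200:460]
cv2.imwrite("pics/c4.png",cv2.resize(cv2.hconcat([a,b]),(780,300)))
E
```

```text
[0.52505878 0.37205203 0.16509245] [-0.09534131  0.93687418  0.02837428  0.33521889] [-0.31363563 -0.24969527 -2.30138133] 39.9495020809627 [-0.88  0.76 -0.04  2.17  2.18  0.56 -1.25] 8.8
tool axes cols [[-0.757, -0.198, 0.623], [-0.16, 0.98, 0.117], [-0.634, -0.011, -0.774]]
scene printer y min 0.521 z max 0.157
scene 1681 foot zmax 0.1277
  z 0.03 75 x [-0.0368 -0.0041] y [-0.0175  0.011 ]
  z 0.045 113 x [-0.0382 -0.0065] y [-0.0174  0.012 ]
  z 0.06 103 x [-0.0385 -0.0067] y [-0.018   0.0098]
  z 0.075 105 x [-0.0401 -0.0097] y [-0.0173  0.0094]
  z 0.09 104 x [-0.0407 -0.0081] y [-0.0179  0.0128]
  nose 305 x [0.064 0.072] y [-0.0329  0.0313] z [-0.0357  0.1284]
side printer y min 0.51 z max 0.155
side 902 foot zmax 0.1288
  z 0.03 39 x [-0.0354 -0.0025] y [-0.0193  0.0032]
  z 0.045 55 x [-0.0362 -0.0052] y [-0.0188 -0.0032]
  z 0.06 49 x [-0.0371 -0.0072] y [-0.0193 -0.0027]
  z 0.075 47 x [-0.038  -0.0075] y [-0.0195 -0.0074]
  z 0.09 55 x [-0.0395  0.0619] y [-0.0199  0.0346]
  nose 297 x [0.0754 0.0819] y [-0.0337  0.034 ] z [-0.0353  0.1289]
tilt 0 below level deg 39.3 label in window mm: x 128.3 y -0.7 z -12.0 shift for 125,0,0: [  4.8   1.5 -11.3]
tilt 0.065 below level deg 43.0 label in window mm: x 125.6 y -0.7 z 0.6 shift for 125,0,0: [-1.   0.5 -0. ]
```

View pics/c4.png

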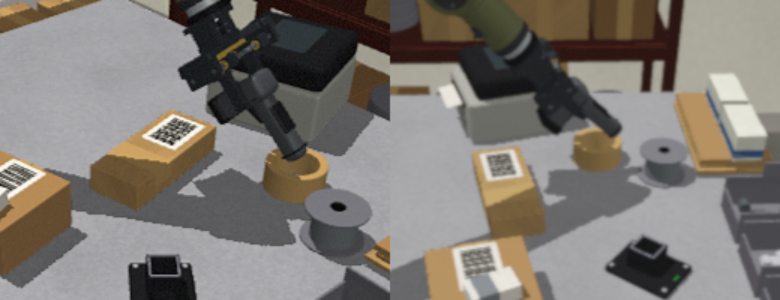

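The picture shows the scanner over the carton aimed at the label. Its foot is about 4 cm above the tape roll, and nothing is touching. The measured aim error is within a few millimetres.

```bash
python3 -c "
from plant import r
s=r.get_state();print(abs(s['qd']).max(),s['finger_force']);print(r.finish_job())"
```

```text
0.004194239380837634 39.94940544165729
the job is handed in; nothing more can be done
None
```

The job is handed in: the scanner is held steady about 125 mm from the long carton's label, pointing about 43° down, with aim within a few mm by my measurement and the scan line along the code; the verdict was not shown.

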